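Restore the fitting kit in its tray

TASK

Put the fitting kit back in its tray: the wedge, the tape measure and the short block each go into the insert whose pocket is cut for them, the same way up as now and flat on the pocket floor. A sawn offcut has wrongly been packed in the wedge's pocket; lay it flat in the open plywood offcut tray. Leave the long strip where it lies: it is not part of the kit.

Things in the scene. Friction and masses are not known exactly. Their poses are not given: they have to be found in the camera images.
- wedge_center (a point): Pale wooden wedge, 34 mm wide (x), 110 mm long (y), lying on its flat underside on the table. It tapers: 28 mm high at its -y end, 4 mm at its +y end. This point is mid-length, mid-width, 14 mm above the underside. Best gripped across its width about 25 mm from this point towards the thick end. 0.05 kg. Either end may go either way in the pocket.
- tape_center (a point): Yellow and black tape measure standing on its edge: case 31 mm wide (x), about 70 mm long (y), 62 mm high; a small hook sticks out about 10 mm beyond the case at its -y end. The point is the centre of the case, 31 mm above the underside; z up. 0.28 kg. Grip across the 31 mm.
- short_block_center (a point): Short sawn block of orange-brown wood, 45 mm wide (x), 60 mm long (y), 30 mm high; the point is its centre, 15 mm above the underside; z up. 0.06 kg. Part of the kit.
- offcut_center (a point): Sawn offcut of pale wood with square ends, 36 mm wide (x), 105 mm long (y), 42 mm high; it lies in the wedge's pocket at the start and does not belong there. The point is its centre, 21 mm above the underside; z up. 0.11 kg.
- long_strip_center (a point): Long sawn strip of wood with square ends, 32 mm wide (x), 130 mm long (y), 30 mm high, lying on the table; longer than any pocket. The point is its centre, 15 mm above the underside. Loose; to be left where it lies. (A similar strip far back between the vases belongs to the surroundings.)
- wedge_insert: Fixed plate 101 (x) x 150 (y) x 14 mm with the longest pocket, 50 x 126 mm (y), grey-lined, 8 mm deep; each long side's rim is cut away to floor level over its middle 86 mm as finger notch. Three such inserts lie side by side, in any order, in one tray (337 x 172 mm, walls 17 mm above table). Origin: centre of underside, 5 mm above table; z up. Pocket floor 6 mm above origin.
- tape_insert: Insert for the tape measure: as the wedge's insert (same plate, origin, heights), but the pocket is 47 mm (x) by 95 mm (y) and the finger notches 55 mm long (y).
- block_insert: Insert for the short block: as the wedge's insert (same plate, origin, heights), but the pocket is nearly square, 61 mm (x) by 76 mm (y), and the finger notches 44 mm long (y).
- offcut_tray: Plain open plywood tray for offcuts, fixed on the table, to the left or right of the kit tray: 150 mm (x) by 190 mm (y) outside, walls 6 mm thick and 30 mm high, inside 138 by 178 mm, floor 6 mm thick. Origin: centre of its underside, on the table; y is its long direction, z up. Empty at the start.
There are look-alikes about, which are no part of the job. Leave any green look-alike of the part that bears tape_center alone.

How it is judged:
At the end, for the whole second after the job is handed in: Wedge, tape measure and short block sit flat on the floor of their own pockets, seated within 3 mm, within 11 mm of its centre (tape 16 mm lengthwise) and 0.3 rad of its length; the offcut lies flat inside the offcut tray; the strip is within 30 mm of where it lay; all at rest (x of wedge_center in the frame of wedge_insert between -0.011 and 0.011 m and y of wedge_center in the frame of wedge_insert between -0.011 and 0.011 m and z of wedge_center in the frame of wedge_insert below 0.023 m and angle between each of wedge_center, tape_center, short_block_center's own z axis and vertical below 0.05 rad and angle between the y axis of wedge_center and the y axis of wedge_insert, either way round below 0.3 rad and x of tape_center in the frame of tape_insert between -0.011 and 0.011 m and y of tape_center in the frame of tape_insert between -0.016 and 0.016 m and z of tape_center in the frame of tape_insert below 0.04 m and angle between the y axis of tape_center and the y axis of tape_insert, either way round below 0.3 rad and x of short_block_center in the frame of block_insert between -0.011 and 0.011 m and y of short_block_center in the frame of block_insert between -0.011 and 0.011 m and z of short_block_center in the frame of block_insert below 0.024 m and angle between the y axis of short_block_center and the y axis of block_insert, either way round below 0.3 rad and x of offcut_center in the frame of offcut_tray between -0.055 and 0.055 m and y of offcut_center in the frame of offcut_tray between -0.075 and 0.075 m and z of offcut_center in the frame of offcut_tray below 0.032 m and angle between offcut_center's own z axis and vertical below 0.1 rad and distance of long_strip_center from where it was at the start of the episode below 0.03 m and linear speed of each of wedge, tape_measure, short_block, offcut below 0.02 m/s and angular speed of each of wedge, tape_measure, short_block, offcut below 0.2 rad/s); the robot touches nothing.
It also fails if it takes over 102 s, if anything falls off the work surface, if the arm or the gripper's body presses on something with over 40 N, if the wrist force passes 120 N, or if a joint passes its speed limit or range.

ROBOT

A 6-joint arm with a two-finger parallel gripper is mounted at the origin on a cart in front of the work surface, level with it; the furniture and walls round the work are solid. World frame = base frame: x ahead of the robot, y to its left, z up, the work surface at z = 0. Lengths are in m, angles in rad, forces in N, time in s.
With the tool pointing down it reaches from about 0.3 to 0.775 m from the base axis. Payload 14.6 kg.
Tool frame: the origin (TCP) lies midway between the tips of the shut fingers; the grasp point (between the pads) lies 19 mm behind it (ctrl.tcp_to_grasp is the z of the grasp point in the tool frame, in m); z points along the fingers, y is the line along which they close (so a half turn about z gives the same grasp; the last joint's range is limited). The gripper opens to 94 mm and grips with 3 to 60 N. Pads are 16 mm wide; open, the fingers measure 119 mm over their backs; the gripper's body (75 mm by 177 mm) begins 78 mm behind the grasp point.
Start: joints at [1.278, 0.3, 1.521, -0, 1.321, -0.067], TCP at [0.123, 0.536, 0.205] pointing down, gripper open.
Joint ranges: [-3.03, 3.03], [-0.79, 2.21], [0.23, 2.52], [-1.04, 4.18], [0, 3.07], [-2.55, 2.55]. Speed limits (rad/s): [2.22, 2.22, 2.57, 3.14, 3.14, 3.14].

INTERFACE

Orientations are given as [roll, pitch, yaw] about the fixed x, y, z axes, in that order (R = Rz(yaw) Ry(pitch) Rx(roll)).
In Python, from station import monitor, camera, ctrl gives the robot as it stands.
- The arm moves only by the tool apply_moves, never from a script. Its argument "plan" is one flat list of numbers, 4 for each row, row after row: the shift along the tool's x, y, z in mm, then the turn about the tool's z in rad. In form: [dx, dy, dz, spin, dx, dy, dz, spin, ...]. A call has 1 to 20 rows; each row shifts and turns the commanded pose from where the row before left it, along the tool's axes as they then stand; what a row does not reach is not made up. A row lasts 1/10 s, in which the tool goes at most 50 mm and 8.59 degrees, less where a joint would pass 70% of its speed; a pose out of reach is approached as far as the arm can. A call is refused whole if a number of a shift passes 50 or a number of a turn 0.15, either way. A call with a gripper value outside its range is refused whole. "hand" is the gripper command: -1 is shut, 1 is fully open, values between are in proportion, set as the call begins (left out, the last holds). The fingers move at their own pace and stop on an object; "squeeze" is the grip in N (left out, the last holds). Time passes only in rows, so rows that do not move let the fingers close. It gives the time, the measured TCP pose, the force, the opening and the grip force at its end, in the units of the state.
- monitor.get_obs(): the state, without advancing time (a new reading comes with each control period).
- camera(name): name is "scene" or "top" or "wrist"; returns a dict with "image" (420x560x3 uint8, red, green, blue), "range_z" (420x560 float32, m along the optical axis (not along the pixel's ray), 0 where there is no reading), "mtx" (3x3 intrinsics, pixels), "distortion" ([k1, k2, p1, p2, k3] as OpenCV has them; the pictures are not rectified), "rvec" (rotation vector, rad) and "tvec" (3), from world to camera coordinates, as OpenCV has them. Camera axes: x right, y down, z forward; pixel columns grow to the right and rows downward; lengths in m; the calibration is good to about 2 mm. A picture is of the moment at which its call begins.
- ctrl.hand_in(): hands the job in; it is judged then, once.
The state is a dict: "time_s": time; "qpos": joint angles; "joint_vel": joint speeds; "tau": joint torques, N m; "ee_pos": TCP position; "eef_rot": TCP orientation; "force": force on the tool from outside, world axes, zero at the start; "moment": the same for the moment, N m; "grip_width": finger opening in m; "grip_force": force on a finger pad.
Only numpy, scipy, OpenCV 4.12 (cv2) and the standard library are available. Lean on these libraries where they do the work, as an engineer would, in place of code of your own. Each camera call takes 0.05 s, during which the arm holds its last target. There are 200 camera calls.

## Working session

There is one attempt and no reset: what is moved stays moved. The work goes in short steps, Python scripts to look and compute and a tool call to move; the robot and the scene stay as the last step left them, time stands still between calls to the robot, and variables do not carry over. Pictures are saved under pics/ and viewed, at most 14 in all, crops included, and the job is handed in when it is done.

Besides the shell and the picture viewer there is one more tool, called after "Emit:" in YAML: its name, and indented under it one key for each argument. apply_moves: Moves the arm, as the interface text tells. Its arguments: {"type":"object","properties":{"plan":{"type":"array","items":{"type":"number"}},"hand":{"type":"number"},"squeeze":{"type":"number"}},"required":["plan"]}

```bash
mkdir -p pics
cat > h.py <<'E'
import numpy as np, cv2
from station import monitor, camera, ctrl
def snap(n,f=None):
    c=camera(n)
    if f: cv2.imwrite('pics/'+f,c['image'][:,:,::-1])
    return c
def cloud(c):
    z=c['range_z'];h,w=z.shape
    u,v=np.meshgrid(np.arange(w),np.arange(h))
    p=cv2.undistortPoints(np.stack([u,v],-1).reshape(-1,1,2).astype(np.float64),c['mtx'],np.array(c['distortion'])).reshape(h,w,2)
    P=np.dstack([p,np.ones((h,w))])*z[...,None]
    R=cv2.Rodrigues(np.array(c['rvec'],float))[0]
    W=(P-np.array(c['tvec']).reshape(3))@R
    W[z<=0]=np.nan
    return W
E
python3 - <<'E'
from h import *
for n in('top','scene'):
    c=snap(n,n+'1.png'); np.savez(n+'1.npz',W=cloud(c),im=c['image'])
print(monitor.get_obs())
E
```

```text
{'time_s': 0.1, 'qpos': array([ 1.27841519e+00,  3.00444181e-01,  1.52151110e+00,  3.53510376e-05,
        1.32072064e+00, -6.65836852e-02]), 'joint_vel': array([ 2.92625616e-04, -7.38652860e-04, -2.09356708e-03,  1.54478510e-03,
       -1.42743203e-03,  1.16675751e-05]), 'tau': array([-1.05719395e-03, -5.32639790e+01, -3.53291488e+01,  7.09247100e-02,
        2.34524725e-02, -6.57832402e-05]), 'ee_pos': array([0.12305223, 0.53581351, 0.20493071]), 'eef_rot': array([-3.14051407e+00, -1.06240118e-04,  2.91578638e+00]), 'force': array([ 0.13655859, -0.27673725,  0.22437648]), 'moment': array([ 0.01454233,  0.02531914, -0.02913431]), 'grip_force': 0.0, 'grip_width': 0.09414085386739747}
```

View pics/top1.png

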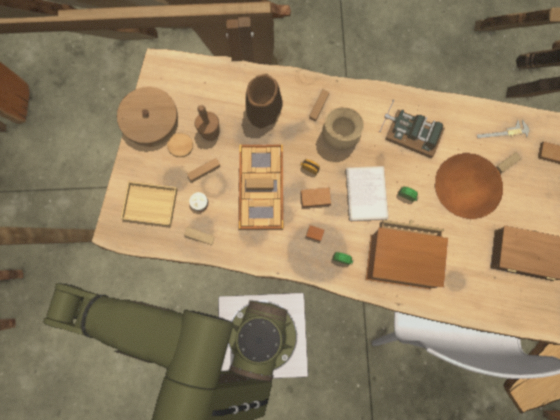

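View pics/scene1.png

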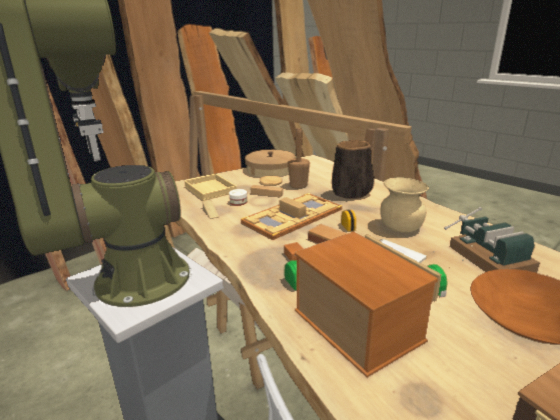

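Top view: tray at (261,187) with the offcut in its middle insert, offcut tray (150,204), strip (204,170), probable wedge (199,236), yellow tape (310,167), two brown blocks (315,197) and (315,233). I'll measure these.

Run:
```python
from h import *
d=np.load('top1.npz');W=d['W'];im=d['im']
cv2.imwrite('pics/crop1.png',cv2.resize(im[140:270,110:360],None,fx=3.2,fy=3.2,interpolation=cv2.INTER_CUBIC)[:,:,::-1])
Z=W[...,2]
roi=np.zeros(Z.shape,bool);roi[60:280,100:400]=1
def rects(m,t):
    n,l,s,c=cv2.connectedComponentsWithStats(m.astype(np.uint8))
    for i in range(1,n):
        if s[i,4]<25: continue
        P=W[l==i]; r=cv2.minAreaRect((P[:,:2]*1000).astype(np.float32))
        print(t,c[i].round(),s[i,4],'c',np.round(r[0]),'sz',np.round(r[1]),'ang',round(r[2],1),'z95',np.round(np.nanpercentile(P[:,2],[50,95])*1000))
print(np.nanmedian(Z[210:220,340:350]))
rects(roi&(Z>0.009),'h9')
rects(roi&(Z>0.024),'h24')
rects(roi&(Z>0.036),'h36')
g=cv2.cvtColor(im,cv2.COLOR_RGB2HSV)
rects(roi&(g[...,1]<60)&(g[...,2]<190)&(Z<0.02),'grey')
```

```text
0.0006790465959688062
h9 [263. 100.] 1601 c [909. -46.] sz [140. 229.] ang 73.3 z95 [142. 207.]
h9 [151. 119.] 3225 c [827. 404.] sz [322. 237.] ang 22.7 z95 [65. 75.]
h9 [318. 104.] 282 c [ 895. -263.] sz [ 44. 148.] ang 58.6 z95 [29. 38.]
h9 [393. 126.] 406 c [ 792. -542.] sz [ 97. 137.] ang 71.3 z95 [49. 94.]
h9 [206. 123.] 635 c [825. 198.] sz [157.  95.] ang 38.8 z95 [109. 241.]
h9 [342. 128.] 1369 c [ 776. -352.] sz [166. 194.] ang 21.8 z95 [123. 153.]
h9 [260. 186.] 3162 c [575. -13.] sz [180. 354.] ang 88.4 z95 [18. 52.]
h9 [203. 169.] 322 c [643. 206.] sz [ 51. 129.] ang 26.8 z95 [29. 39.]
h9 [310. 165.] 195 c [ 645. -207.] sz [84. 51.] ang 63.2 z95 [54. 65.]
h9 [376. 225.] 3224 c [ 406. -432.] sz [464. 165.] ang 3.2 z95 [ 58. 169.]
h9 [147. 203.] 660 c [518. 422.] sz [204. 155.] ang 79.1 z95 [21. 36.]
h9 [315. 197.] 527 c [ 515. -224.] sz [ 75. 114.] ang 2.8 z95 [33. 41.]
h9 [156. 192.] 35 c [560. 389.] sz [55. 33.] ang 43.3 z95 [11. 16.]
h9 [198. 201.] 285 c [512. 227.] sz [72. 70.] ang 29.3 z95 [43. 52.]
h9 [140. 203.] 31 c [521. 453.] sz [26. 41.] ang 80.7 z95 [12. 17.]

[... 2574 characters left out ...]
. 149.] ang 45.2 z95 [-743. -729.]
grey [372.  65.] 73 c [1450. -651.] sz [76. 91.] ang 27.7 z95 [-746. -734.]
grey [386.  61.] 26 c [1466. -737.] sz [23. 60.] ang 8.8 z95 [-744. -732.]
grey [390.  71.] 168 c [1418. -746.] sz [129. 147.] ang 72.3 z95 [-746. -732.]
grey [102.  87.] 37 c [1384.  892.] sz [77. 37.] ang 30.1 z95 [-741. -727.]
grey [261. 160.] 232 c [674. -18.] sz [67. 59.] ang 88.4 z95 [12. 18.]
grey [347. 181.] 38 c [ 570. -352.] sz [  7. 100.] ang 89.9 z95 [12. 19.]
grey [275. 186.] 33 c [566. -70.] sz [15. 42.] ang 75.4 z95 [12. 18.]
grey [260. 212.] 247 c [463. -10.] sz [89. 42.] ang 87.5 z95 [11. 18.]
grey [104. 264.] 29 c [370. 852.] sz [31. 53.] ang 63.2 z95 [-744. -735.]
```

View pics/crop1.png

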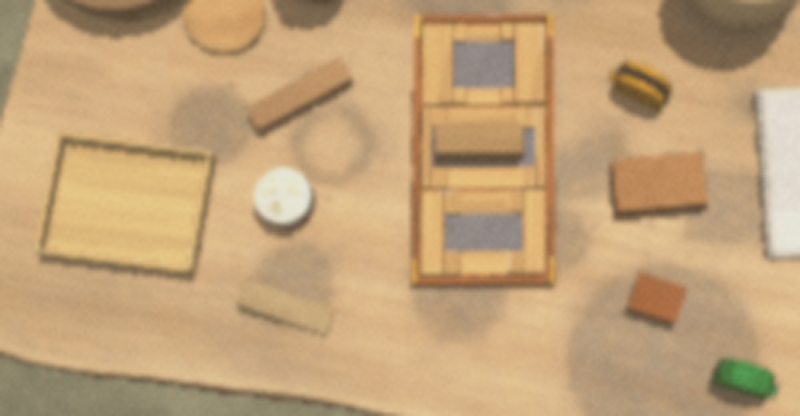

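Strip is at (0.641,0.206), wedge (0.386,0.231), tape (0.634,-0.210) and short block (0.373,-0.213). Pockets: block insert far (0.674,-0.018), wedge insert in the middle holding the offcut, tape insert near (0.463,-0.010). I'll hover over the offcut first.

```bash
cat >> h.py <<'E'
def go(x,y,z,yawdeg,n=None):
    """print spin and tool-frame shift (mm, after spin) from present pose to target; yaw modulo pi chosen for joint 6"""
    o=monitor.get_obs();p=o['ee_pos'];yaw=o['eef_rot'][2]
    q1=np.arctan2(y,x); t=np.radians(yawdeg)
    c=[t+k*np.pi for k in(-2,-1,0,1,2)]; c=min(c,key=lambda a:abs(q1+np.pi/2-a))
    cur=o['qpos'][0]+np.pi/2-o['qpos'][5]; s=-(c-cur)
    d=np.array([x,y])-p[:2]
    dx=d@[np.cos(c),np.sin(c)]; dy=d@[np.sin(c),-np.cos(c)]
    print('pose',p.round(4),'yaw',round(np.degrees(yaw),1),'rot',o['eef_rot'].round(4),'t',round(o['time_s'],1),'| spin %.3f  dx %.1f dy %.1f dz %.1f'%(s,dx*1e3,dy*1e3,-(z-p[2])*1e3),'q6end',round(q1+np.pi/2-c,2))
E
python3 -c "
from h import *
go(.569,-.012,.2,87)"
```

```text
pose [0.1231 0.5358 0.2049] yaw 167.1 rot [-3.1405e+00 -1.0000e-04  2.9158e+00] t 0.1 | spin 1.397  dx -523.7 dy 474.0 dz 4.9 q6end 0.03
```

Emit:
apply_moves:
  plan: [0, 0, 0, 0.14, 0, 0, 0, 0.14, 0, 0, 0, 0.14, 0, 0, 0, 0.14, 0, 0, 0, 0.14, 0, 0, 0, 0.14, 0, 0, 0, 0.14, 0, 0, 0, 0.14, 0, 0, 0, 0.14, 0, 0, 0, 0.137, -35, 31.6, 0, 0, -35, 31.6, 0, 0, -35, 31.6, 0, 0, -35, 31.6, 0, 0, -35, 31.6, 0, 0, -35, 31.6, 0, 0, -35, 31.6, 0, 0, -35, 31.6, 0, 0, -35, 31.6, 0, 0, -35, 31.6, 0, 0]
  hand: 0.3

```text
time_s: 2.1
ee_pos: [0.4213, 0.1683, 0.2054]
eef_rot: [-3.142, -0.0, 1.519]
force: [1.4, 0.5, 0.5]
grip_width: 0.0612
grip_force: 0.0
```

Emit:
apply_moves:
  plan: [-35, 31.6, 0, 0, -35, 31.6, 0, 0, -35, 31.6, 0, 0, -35, 31.6, 0, 0, -34, 31.6, 0, 0, 0, 0, 0, 0, 0, 0, 0, 0, 0, 0, 0, 0]

```text
time_s: 2.9
ee_pos: [0.5688, -0.0112, 0.2053]
eef_rot: [-3.141, -0.0, 1.519]
force: [-0.8, 0.2, -0.7]
grip_width: 0.0612
grip_force: 0.0
```

Run:
```python
from h import *
go(.569,-.012,.2,87)
c=snap('wrist','w1.png');W=cloud(c);im=c['image'];np.savez('w1.npz',W=W,im=im)
Z=W[...,2]
def rects(m,t):
    n,l,s,cc=cv2.connectedComponentsWithStats(m.astype(np.uint8))
    for i in range(1,n):
        if s[i,4]<300: continue
        P=W[l==i]; r=cv2.minAreaRect((P[:,:2]*1000).astype(np.float32))
        print(t,cc[i].round(),s[i,4],'c',np.round(r[0],1),'sz',np.round(r[1]),'ang',round(r[2],1),'z',np.round(np.nanpercentile(P[:,2],[5,50,95])*1000))
rects((Z>.04)&(Z<.07),'off')
g=cv2.cvtColor(im,cv2.COLOR_RGB2HSV)
rects((g[...,1]<60)&(Z<.025)&(g[...,2]<190),'grey')
```

```text
pose [ 0.5688 -0.0112  0.2053] yaw 87.1 rot [-3.1411e+00 -1.0000e-04  1.5194e+00] t 2.9 | spin 0.001  dx -0.8 dy 0.3 dz 5.3 q6end 0.03
off [517.   9.] 573 c [784.9 143.2] sz [ 8. 41.] ang 67.3 z [42. 55. 68.]
off [273. 194.] 4015 c [566.8 -10.7] sz [105.  36.] ang 87.7 z [52. 53. 55.]
off [524. 195.] 2381 c [813.6 -23.8] sz [114.  38.] ang 79.0 z [42. 57. 69.]
off [336. 381.] 561 c [ 625.1 -219.6] sz [41. 30.] ang 57.4 z [48. 61. 64.]
grey [267. 176.] 1043 c [565.3 -14.8] sz [125.  49.] ang 87.8 z [11. 12. 13.]
grey [175. 192.] 3453 c [460.7 -10.6] sz [94. 46.] ang 88.6 z [11. 12. 13.]
grey [371. 190.] 3603 c [670.7 -18.3] sz [75. 59.] ang 87.9 z [11. 12. 13.]
```

View pics/w1.png

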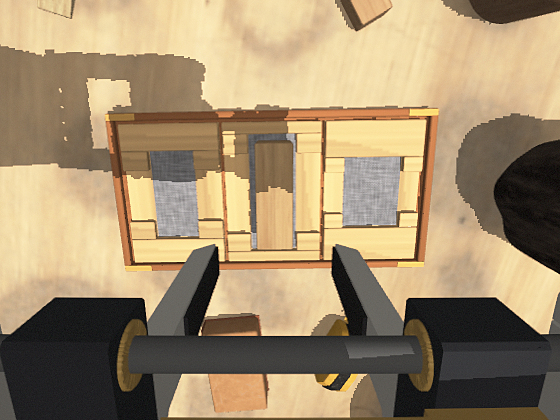

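The wrist view gives the offcut at (0.5668,-0.0107) and pocket centres at tape (0.4607,-0.0106), wedge (0.5653,-0.0148) and block (0.6707,-0.0183), tilted −2.1°. I'll grasp the offcut.

Emit:
apply_moves:
  plan: [0.5, -2, 30, 0.01, 0, 0, 40, 0, 0, 0, 40, 0, 0, 0, 30, 0, 0, 0, 25, 0, 0, 0, 18, 0, 0, 0, 0, 0, 0, 0, 0, 0]

```text
time_s: 3.75
ee_pos: [0.5674, -0.0106, 0.0233]
eef_rot: [3.141, -0.0, 1.51]
force: [-0.3, 0.5, 0.0]
grip_width: 0.0611
grip_force: 0.0
```

Emit:
apply_moves:
  plan: [0, 0, 0, 0, 0, 0, 0, 0, 0, 0, 0, 0, 0, 0, 0, 0, 0, 0, 0, 0, 0, 0, 0, 0]
  hand: -1
  squeeze: 20

```text
time_s: 4.35
ee_pos: [0.5675, -0.0113, 0.023]
eef_rot: [3.141, -0.0, 1.509]
force: [-1.9, 1.5, 6.6]
grip_width: 0.036
grip_force: 19.9
```

Emit:
apply_moves:
  plan: [0, 0, -10, 0, 0, 0, -20, 0, 0, 0, -30, 0, 0, 0, -40, 0, 0, 0, -40, 0, 0, 0, -40, 0, 0, 0, 0, 0]

```text
time_s: 5.05
ee_pos: [0.569, -0.0114, 0.2086]
eef_rot: [3.133, 0.0, 1.509]
force: [-0.2, -0.4, -2.0]
grip_width: 0.0361
grip_force: 19.9
```

Run:
```python
from h import *
go(.518,.30,.2,84)
go(.515,.405,.2,84)
```

```text
pose [ 0.569  -0.0114  0.2086] yaw 86.4 rot [3.1326e+00 2.0000e-04 1.5088e+00] t 5.0 | spin 0.043  dx 304.4 dy -83.3 dz 8.6 q6end 0.63
pose [ 0.569  -0.0114  0.2086] yaw 86.4 rot [3.1326e+00 2.0000e-04 1.5088e+00] t 5.0 | spin 0.043  dx 408.5 dy -97.3 dz 8.6 q6end 0.77
```

Emit:
apply_moves:
  plan: [37, -9, 0, 0.043, 37, -9, 0, 0, 37, -9, 0, 0, 37, -9, 0, 0, 37, -9, 0, 0, 37, -9, 0, 0, 37, -9, 0, 0, 37, -9, 0, 0, 34, -9, 0, 0, 0, 0, 0, 0, 0, 0, 0, 0]

```text
time_s: 6.15
ee_pos: [0.5192, 0.3253, 0.2017]
eef_rot: [-3.141, 0.001, 1.467]
force: [-0.8, 0.6, -1.0]
grip_width: 0.0361
grip_force: 19.9
```

Run:
```python
from h import *
c=snap('wrist','w2.png');W=cloud(c);im=c['image'];np.savez('w2.npz',W=W,im=im)
Z=W[...,2]
m=(Z>.026)&(Z<.034)&(abs(W[...,0]-.518)<.14)&(W[...,1]>.28)
P=W[m];r=cv2.minAreaRect((P[:,:2]*1000).astype(np.float32));print(r,len(P))
m=(Z>.002)&(Z<.012)&(abs(W[...,0]-.518)<.07)&(abs(W[...,1]-.42)<.08);print(np.nanmedian(Z[m]),m.sum())
go(.518,.42,.2,84)
```

```text
((493.2335510253906, 387.41351318359375), (248.15957641601562, 178.8234405517578), 79.95398712158203) 3101
0.006606009920653154 20828
pose [0.5196 0.3246 0.202 ] yaw 84.0 rot [-3.1409e+00  7.0000e-04  1.4658e+00] t 6.2 | spin -0.000  dx 94.7 dy -11.6 dz 2.0 q6end 0.79
```

View pics/w2.png

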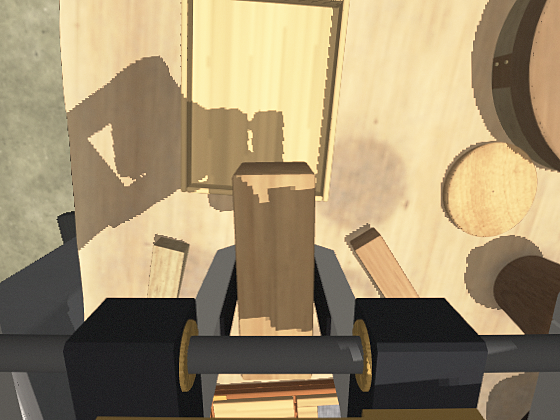

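The offcut is held. The tray's near rim shows at pixels (185,190) to (322,197), its right rim up to (345,5), and it is empty.

Run:
```python
from h import *
W=np.load('w2.npz')['W'];Z=W[...,2]
u,v=np.meshgrid(np.arange(560),np.arange(420))
m=(Z>.024)&(Z<.036)&(v<205)&(u>170)&(u<355)&~((u>228)&(u<315)&(v>155))
P=(W[m][:,:2]*1000).astype(np.float32);r=cv2.minAreaRect(P);print(r,len(P));print(cv2.boxPoints(r))
```

```text
((513.1780395507812, 415.7528991699219), (184.973876953125, 149.9659881591797), 80.12266540527344) 3248
[[423.44135 337.49942]
 [571.1844  311.77432]
 [602.91473 494.00638]
 [455.1717  519.73145]]
```

```bash
python3 -c "
from h import *
go(.514,.416,.02,80)"
```

```text
pose [0.5196 0.3246 0.202 ] yaw 84.0 rot [-3.1409e+00  7.0000e-04  1.4658e+00] t 6.2 | spin 0.070  dx 89.1 dy -21.4 dz 182.0 q6end 0.85
```

Emit:
apply_moves:
  plan: [0, 0, 0, 0.07, 30, -7, 0, 0, 30, -7, 0, 0, 29, -7.4, 0, 0, 0, 0, 40, 0, 0, 0, 40, 0, 0, 0, 40, 0, 0, 0, 30, 0, 0, 0, 18, 0, 0, 0, 8, 0, 0, 0, 4, 0, 0, 0, 2, 0, 0, 0, 0, 0]

```text
time_s: 7.5
ee_pos: [0.5146, 0.4165, 0.0213]
eef_rot: [3.141, -0.001, 1.396]
force: [0.1, -0.6, -1.0]
grip_width: 0.036
grip_force: 19.9
```

Emit:
apply_moves:
  plan: [0, 0, 0, 0, 0, 0, 0, 0, 0, 0, 0, 0, 0, 0, 0, 0, 0, 0, -10, 0, 0, 0, -30, 0, 0, 0, -40, 0, 0, 0, -40, 0, 0, 0, -40, 0, 0, 0, -20, 0, 0, 0, 0, 0]
  hand: 0.3

```text
time_s: 8.6
ee_pos: [0.5149, 0.4171, 0.2049]
eef_rot: [3.137, -0.005, 1.396]
force: [-0.1, 1.2, -1.0]
grip_width: 0.0613
grip_force: 0.0
```

```bash
python3 -c "
from h import *
go(.386,.18,.2,71.5+0)"
```

```text
pose [0.5149 0.4171 0.2049] yaw 80.0 rot [ 3.1372 -0.0046  1.3958] t 8.6 | spin 0.148  dx -265.8 dy -47.0 dz 4.9 q6end 0.76
```

```bash
python3 -c "
from h import *
go(.386,.231,.2,71.5)"
```

```text
pose [0.5149 0.4171 0.2049] yaw 80.0 rot [ 3.1372 -0.0046  1.3958] t 8.6 | spin 0.148  dx -217.4 dy -63.2 dz 4.9 q6end 0.86
```

Emit:
apply_moves:
  plan: [0, 0, 0, 0.074, 0, 0, 0, 0.074, -36, -10.5, 0, 0, -36, -10.5, 0, 0, -36, -10.5, 0, 0, -36, -10.5, 0, 0, -36, -10.5, 0, 0, -36, -10.5, 0, 0, 0, 0, 0, 0, 0, 0, 0, 0, 0, 0, 0, 0]

```text
time_s: 9.7
ee_pos: [0.3861, 0.2321, 0.2002]
eef_rot: [-3.141, 0.0, 1.248]
force: [0.5, 0.2, -0.4]
grip_width: 0.0611
grip_force: 0.0
```

Run:
```python
from h import *
c=snap('wrist','w3.png');W=cloud(c);np.savez('w3.npz',W=W,im=c['image'])
Z=W[...,2]
near=(np.hypot(W[...,0]-.386,W[...,1]-.231)<.09)
for lo in(.003,.010,.016,.022):
    m=near&(Z>lo)&(Z<.04)
    n,l,s,cc=cv2.connectedComponentsWithStats(m.astype(np.uint8));i=1+np.argmax(s[1:,4])
    P=W[l==i];r=cv2.minAreaRect((P[:,:2]*1000).astype(np.float32));print(lo,cc[i].round(),s[i,4],np.round(r[0],1),np.round(r[1],1),round(r[2],1))
P=W[near&(Z>.004)&(Z<.04)];A=np.c_[P[:,:2]-[.386,.231],np.ones(len(P))];k=np.linalg.lstsq(A,P[:,2],rcond=None)[0];print(k)
c2=snap('top');W=cloud(c2);m=(W[...,2]>.03)&(abs(W[...,0]-.514)<.07)&(abs(W[...,1]-.418)<.09);P=W[m]*1000;print(len(P),np.median(P,0))
go(.386,.231,.2,71.5)
```

```text
0.003 [271. 192.] 3208 [379.6 227.1] [110.1  34. ] 69.0
0.01 [272. 183.] 2593 [383.5 237.3] [88.3 34. ] 69.0
0.016 [272. 172.] 1825 [388.4 249.9] [61.2 33.9] 68.9
0.022 [273. 160.] 1006 [393.1 262.1] [34.9 33.9] 69.1
[0.05750188 0.19683229 0.01751423]
281 [518.40611276 427.6710726   46.63624111]
pose [0.3861 0.2322 0.2   ] yaw 71.5 rot [-3.1411e+00  4.0000e-04  1.2483e+00] t 9.8 | spin 0.000  dx -1.2 dy 0.3 dz 0.0 q6end 0.86
```

View pics/w3.png

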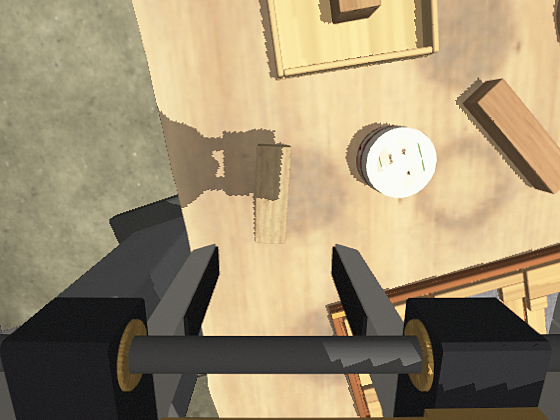

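Wedge centre is (0.3796,0.2271) with its axis at 69° and the thick end towards +y. The offcut lies in its tray at the top of the picture. I'll grip at (0.3886,0.2504).

```bash
python3 -c "
from h import *
go(.3886,.2504,.005,69)"
```

```text
pose [0.3861 0.2322 0.2   ] yaw 71.5 rot [-3.1411e+00  4.0000e-04  1.2483e+00] t 9.8 | spin 0.044  dx 17.9 dy -4.2 dz 195.0 q6end 0.94
```

Emit:
apply_moves:
  plan: [0, 0, 0, 0.044, 18, -4, 20, 0, 0, 0, 40, 0, 0, 0, 40, 0, 0, 0, 40, 0, 0, 0, 30, 0, 0, 0, 15, 0, 0, 0, 8, 0, 0, 0, 2, 0, 0, 0, 0, 0, 0, 0, 0, 0]

```text
time_s: 10.9
ee_pos: [0.389, 0.2502, 0.0062]
eef_rot: [3.141, -0.001, 1.204]
force: [-0.2, -0.5, 0.0]
grip_width: 0.061
grip_force: 0.0
```

Emit:
apply_moves:
  plan: [0, 0, 0, 0, 0, 0, 0, 0, 0, 0, 0, 0, 0, 0, 0, 0, 0, 0, 0, 0, 0, 0, 0, 0, 0, 0, -10, 0, 0, 0, -20, 0, 0, 0, -30, 0, 0, 0, -30, 0, 0, 0, 0, 0]
  hand: -1
  squeeze: 20

```text
time_s: 12.0
ee_pos: [0.3901, 0.2508, 0.0994]
eef_rot: [3.138, -0.005, 1.204]
force: [0.1, 0.0, -1.1]
grip_width: 0.0338
grip_force: 20.0
```

```bash
python3 -c "
from h import *
a=np.radians(87.9)
print(.5653+.025*np.cos(a),-.0148+.025*np.sin(a))
go(.5653+.025*np.cos(a),-.0148+.025*np.sin(a),.014,87.9)"
```

```text
0.5662160927176639 0.010183209844466405
pose [0.3901 0.2508 0.0994] yaw 69.0 rot [ 3.1375 -0.0047  1.2039] t 12.0 | spin -0.330  dx -234.0 dy 184.8 dz 85.4 q6end 0.05
```

Emit:
apply_moves:
  plan: [0, 0, 0, -0.11, 0, 0, 0, -0.11, 0, 0, 0, -0.11, -30, 23, 0, 0, -30, 23, 0, 0, -30, 23, 0, 0, -30, 23, 0, 0, -30, 23, 0, 0, -30, 23, 0, 0, -30, 23, 0, 0, -24, 23.8, 0, 0, 0, 0, 0, 0, 0, 0, 0, 0, 0, 0, 0, 0]

```text
time_s: 13.4
ee_pos: [0.5639, 0.0099, 0.0951]
eef_rot: [-3.141, -0.0, 1.534]
force: [-0.3, -0.0, -1.2]
grip_width: 0.0336
grip_force: 20.0
```

```bash
python3 -c "
from h import *
go(.5662,.0102,.017,87.9)"
```

```text
pose [0.5639 0.0099 0.0951] yaw 87.9 rot [-3.1406e+00 -1.0000e-04  1.5344e+00] t 13.4 | spin 0.000  dx 0.4 dy 2.3 dz 78.1 q6end 0.05
```

Emit:
apply_moves:
  plan: [0.5, 2.3, 20, 0, 0, 0, 25, 0, 0, 0, 20, 0, 0, 0, 8, 0, 0, 0, 4, 0, 0, 0, 0, 0, 0, 0, 0, 0]

```text
time_s: 14.1
ee_pos: [0.5673, 0.0098, 0.0194]
eef_rot: [3.14, 0.0, 1.534]
force: [-0.2, -0.7, -1.1]
grip_width: 0.0335
grip_force: 20.0
```

Emit:
apply_moves:
  plan: [0, 0, 0, 0, 0, 0, 0, 0, 0, 0, 0, 0, 0, 0, 0, 0, 0, 0, -10, 0, 0, 0, -30, 0, 0, 0, -40, 0, 0, 0, -40, 0, 0, 0, -40, 0, 0, 0, -20, 0, 0, 0, 0, 0, 0, 0, 0, 0]
  hand: 0.05

```text
time_s: 15.3
ee_pos: [0.5667, 0.0096, 0.1984]
eef_rot: [3.141, 0.0, 1.534]
force: [0.4, 0.5, -0.5]
grip_width: 0.0493
grip_force: 0.0
```

Run:
```python
from h import *
c=snap('wrist','w4.png');W=cloud(c);np.savez('w4.npz',W=W,im=c['image'])
P=W[(abs(W[...,0]-.565)<.022)&(abs(W[...,1]+.015)<.06)]
d=P[:,:2]-[.5653,-.0148];a=np.radians(87.9)
s=d@[np.cos(a),np.sin(a)]; t=d@[np.sin(a),-np.cos(a)]
k=(P[:,2]>.0155)
A=np.c_[d[k],np.ones(k.sum())];print(np.linalg.lstsq(A,P[k,2],rcond=None)[0])
r=cv2.minAreaRect((P[k,:2]*1000).astype(np.float32));print('z>15.5',r,'s',s[k].min(),s[k].max(),'t',t[k].min(),t[k].max(),P[k,2].max())
go(.634,-.210,.2,61)
```

```text
[-0.23296561  3.77137186  0.08884729]
z>15.5 ((564.2262573242188, -14.282344818115234), (109.65450286865234, 44.13239288330078), 89.05120086669922) s -0.05419352826101768 0.05544149468211235 t -0.024218240630959578 0.020110910948545266 0.3244008900553361
pose [0.5664 0.0096 0.1976] yaw 87.9 rot [-3.1403  0.      1.5338] t 15.3 | spin 0.469  dx -159.3 dy 165.6 dz -2.4 q6end 0.19
```

View pics/w4.png

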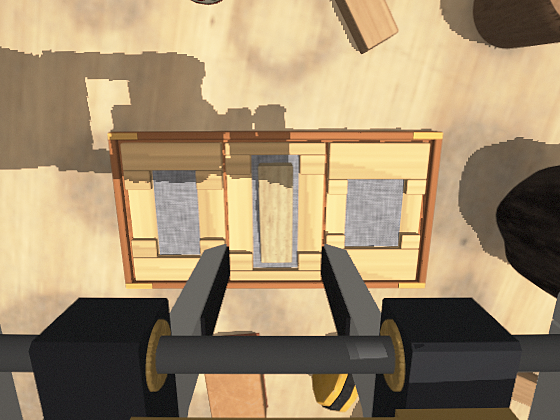

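The wedge sits in the middle pocket, around (275,213) px. The tape measure is next.

Emit:
apply_moves:
  plan: [0, 0, 0, 0.117, 0, 0, 0, 0.117, 0, 0, 0, 0.117, 0, 0, 0, 0.118, -32, 33, 0, 0, -32, 33, 0, 0, -32, 33, 0, 0, -32, 33, 0, 0, -31, 33.5, 0, 0, 0, 0, 0, 0, 0, 0, 0, 0, 0, 0, 0, 0]
  hand: 0.3

```text
time_s: 16.55
ee_pos: [0.6343, -0.2086, 0.1977]
eef_rot: [-3.14, 0.0, 1.066]
force: [-0.4, 0.3, -0.6]
grip_width: 0.0608
grip_force: 0.0
```

Run:
```python
from h import *
W=np.load('w4.npz')['W'];d=W[...,:2]-[.5653,-.0148];a=np.radians(87.9)
s=d@[np.cos(a),np.sin(a)]; t=d@[np.sin(a),-np.cos(a)];Z=W[...,2]
for lo in(-.05,-.03,-.01,.01,.03,.045): 
    k=(abs(s-lo)<.003)&(abs(t)<.023)&(Z<.06); kk=k&(Z>.0145)
    print(lo,np.median(Z[k&(abs(t)<.012)])*1e3, t[kk].min()*1e3 if kk.any() else 0,t[kk].max()*1e3 if kk.any() else 0)
c=snap('wrist','w5.png');W=cloud(c);Z=W[...,2];np.savez('w5.npz',W=W,im=c['image'])
near=(np.hypot(W[...,0]-.634,W[...,1]+.21)<.07)
for lo in(.005,.02,.03,.045,.055):
    m=near&(Z>lo)&(Z<.08);n,l,s,cc=cv2.connectedComponentsWithStats(m.astype(np.uint8));i=1+np.argmax(s[1:,4])
    P=W[l==i];r=cv2.minAreaRect((P[:,:2]*1000).astype(np.float32));print(lo,cc[i].round(),s[i,4],np.round(r[0],1),np.round(r[1],1),round(r[2],1))
go(.634,-.21,.2,61)
```

```text
-0.05 16.702335007341745 -15.157763561006416 17.794483609159354
-0.03 20.918954859905096 -15.90004190641963 17.37944133945097
-0.01 25.38298677423396 -15.412229689682263 20.537100447997
0.01 29.758267730821093 -16.08454940791113 16.52720794983782
0.03 34.112501076722644 -16.639972271416188 17.09552955504577
0.045 37.46554822018972 -16.297169615185755 16.76034107584812
0.005 [274. 196.] 2291 [ 632.4 -208.2] [68.6 30.6] 60.3
0.02 [274. 197.] 2255 [ 632.3 -208.4] [68.2 30.6] 60.3
0.03 [274. 197.] 2221 [ 632.2 -208.6] [67.9 30.6] 60.3
0.045 [274. 201.] 1990 [ 631.1 -210.7] [63.1 30.6] 60.3
0.055 [274. 203.] 1502 [ 631.3 -210.1] [49.9 29.6] 60.4
pose [ 0.6344 -0.2084  0.1981] yaw 61.1 rot [-3.1408  0.      1.0661] t 16.6 | spin 0.001  dx -1.6 dy 0.4 dz -1.9 q6end 0.19
```

View pics/w5.png

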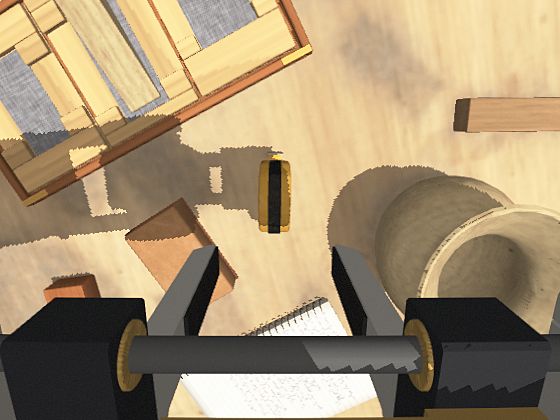

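Wedge is seated, with heights and centring right. The tape is at (275,196) px with a small tip at the top, (275,157). I'll profile it to find the hook end.

Run:
```python
from h import *
W=np.load('w5.npz')['W'];d=W[...,:2]-[.6324,-.2082];a=np.radians(60.3)
s=d@[np.cos(a),np.sin(a)]; t=d@[np.sin(a),-np.cos(a)];Z=W[...,2]
for x in range(-50,52,4):
    k=(abs(s*1e3-x)<2)&(abs(t)<.02);kk=k&(Z>.004)
    print(x,kk.sum(),np.round(np.percentile(Z[kk],[5,50,95])*1e3) if kk.any() else 0,(t[kk].min()*1e3).round(),(t[kk].max()*1e3).round()) if kk.any() else print(x,0)
go(.6324,-.2082,.02,60.3)
```

```text
-50 0
-46 0
-42 0
-38 0
-34 27 [46. 48. 50.] -12.0 5.0
-30 72 [47. 50. 52.] -15.0 14.0
-26 86 [52. 54. 57.] -15.0 14.0
-22 91 [55. 58. 61.] -15.0 15.0
-18 120 [59. 61. 63.] -15.0 14.0
-14 127 [59. 61. 63.] -15.0 14.0
-10 130 [60. 62. 64.] -15.0 14.0
-6 130 [60. 62. 64.] -15.0 14.0
-2 132 [61. 63. 64.] -15.0 14.0
2 147 [60. 62. 65.] -15.0 15.0
6 149 [59. 62. 64.] -15.0 15.0
10 153 [57. 60. 62.] -15.0 15.0
14 159 [55. 58. 60.] -15.0 15.0
18 377 [ 54. 321. 322.] -20.0 20.0
22 970 [ 54. 313. 323.] -20.0 20.0
26 3499 [ 55. 313. 314.] -20.0 20.0
30 3417 [ 46. 311. 313.] -20.0 20.0
34 132 [ 4. 25. 36.] -14.0 13.0
38 23 [ 4.  5. 19.] -8.0 6.0
42 42 [ 9. 19. 21.] -8.0 8.0
46 0
50 0
pose [ 0.6344 -0.2084  0.1981] yaw 61.1 rot [-3.1408  0.      1.0661] t 16.6 | spin 0.014  dx -0.9 dy -1.8 dz 178.1 q6end 0.2
```

Emit:
apply_moves:
  plan: [-1, -1.8, 20, 0.014, 0, 0, 40, 0, 0, 0, 40, 0, 0, 0, 40, 0, 0, 0, 25, 0, 0, 0, 15, 0, 0, 0, 6, 0, 0, 0, 0, 0, 0, 0, 0, 0]

```text
time_s: 17.5
ee_pos: [0.6333, -0.2097, 0.0141]
eef_rot: [3.139, -0.0, 1.051]
force: [0.3, 0.0, 0.0]
grip_width: 0.0611
grip_force: 0.0
```

Emit:
apply_moves:
  plan: [0, 0, 0, 0, 0, 0, 0, 0, 0, 0, 0, 0, 0, 0, 0, 0, 0, 0, 0, 0, 0, 0, 0, 0, 0, 0, -10, 0, 0, 0, -20, 0, 0, 0, -30, 0, 0, 0, -30, 0, 0, 0, -20, 0, 0, 0, 0, 0]
  hand: -1
  squeeze: 30

```text
time_s: 18.7
ee_pos: [0.6336, -0.2101, 0.1259]
eef_rot: [3.137, -0.001, 1.051]
force: [0.6, -0.5, -3.3]
grip_width: 0.0299
grip_force: 30.0
```

```bash
python3 -c "
from h import *
a=np.radians(87.9)
print(.4607-.004*np.cos(a),-.0106-.004*np.sin(a))
go(.4607-.004*np.cos(a),-.0106-.004*np.sin(a),.025,87.9)"
```

```text
0.4605534251651738 -0.014597313575114625
pose [ 0.6336 -0.2101  0.1259] yaw 60.2 rot [ 3.1366e+00 -7.0000e-04  1.0508e+00] t 18.7 | spin -0.483  dx 189.0 dy -180.1 dz 100.9 q6end 0.0
```

Emit:
apply_moves:
  plan: [0, 0, 0, -0.12, 0, 0, 0, -0.12, 0, 0, 0, -0.12, 0, 0, 0, -0.123, 31, -30, 0, 0, 31, -30, 0, 0, 31, -30, 0, 0, 31, -30, 0, 0, 31, -30, 0, 0, 34, -30, 0, 0, 0, 0, 0, 0, 0, 0, 0, 0, 0, 0, 0, 0]

```text
time_s: 20.0
ee_pos: [0.4599, -0.0146, 0.122]
eef_rot: [-3.141, 0.0, 1.534]
force: [0.7, -0.8, -4.0]
grip_width: 0.0299
grip_force: 30.0
```

Run:
```python
from h import *
go(.4606,-.0146,.025,87.9)
c=snap('wrist','w6.png');W=cloud(c);Z=W[...,2]
# tray check: wedge still there, pocket grey visible
g=cv2.cvtColor(c['image'],cv2.COLOR_RGB2HSV);m=(g[...,1]<60)&(Z<.025)&(g[...,2]<190)&(W[...,0]>.62)&(W[...,0]<.73)
P=W[m];r=cv2.minAreaRect((P[:,:2]*1000).astype(np.float32));print(r)
```

```text
pose [ 0.4599 -0.0146  0.122 ] yaw 87.9 rot [-3.1412e+00  1.0000e-04  1.5335e+00] t 20.0 | spin -0.001  dx -0.0 dy 0.7 dz 97.0 q6end 0.0
((677.721435546875, -111.19129943847656), (65.0068130493164, 269.9399719238281), 5.249865531921387)
```

View pics/w6.png

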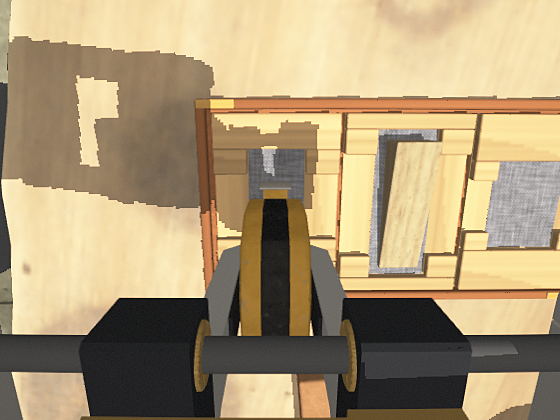

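The tape is upright above its pocket with the hook at (270,190). I'll lower it.

Emit:
apply_moves:
  plan: [0, 0.7, 30, 0, 0, 0, 30, 0, 0, 0, 20, 0, 0, 0, 8, 0, 0, 0, 6, 0, 0, 0, 2.5, 0, 0, 0, 0, 0, 0, 0, 0, 0]

```text
time_s: 20.85
ee_pos: [0.4608, -0.0142, 0.0266]
eef_rot: [3.14, 0.0, 1.534]
force: [0.2, 0.0, -2.8]
grip_width: 0.0297
grip_force: 30.0
```

Emit:
apply_moves:
  plan: [0, 0, 0, 0, 0, 0, 0, 0, 0, 0, 0, 0, 0, 0, 0, 0, 0, 0, -10, 0, 0, 0, -30, 0, 0, 0, -40, 0, 0, 0, -40, 0, 0, 0, -40, 0, 0, 0, -15, 0, 0, 0, 0, 0, 0, 0, 0, 0]
  hand: 0

```text
time_s: 22.05
ee_pos: [0.46, -0.0141, 0.2005]
eef_rot: [-3.141, -0.0, 1.534]
force: [-0.4, -0.2, -0.2]
grip_width: 0.0472
grip_force: 0.0
```

Run:
```python
from h import *
c=snap('wrist','w7.png');W=cloud(c);Z=W[...,2];d=W[...,:2]-[.4607,-.0106];a=np.radians(87.9)
s=d@[np.cos(a),np.sin(a)]*1e3; t=d@[np.sin(a),-np.cos(a)]*1e3
k=(Z>.03)&(Z<.1)&(abs(s)<60)&(abs(t)<25)
r=cv2.minAreaRect(np.c_[s[k],t[k]].astype(np.float32));print('s,t',r,'top',np.percentile(Z[k],[50,95,99]))
for x in(-12,-8,-4,0,4,8,12):
    q=k&(abs(t-x)<2)&(abs(s)<8);print(x,np.median(Z[q])) if q.any() else 0
go(.373,-.213,.2,69)
```

```text
s,t ((1.1674423217773438, -0.43527984619140625), (75.54889678955078, 30.005786895751953), 0.06042670086026192) top [0.06933489 0.07416697 0.07497023]
-12 0.07239148052021153
-8 0.07293981835539264
-4 0.07369419064016294
0 0.0739313352902164
4 0.07360356523444789
8 0.0726395171623513
12 0.0721361140880203
pose [ 0.4598 -0.0141  0.1999] yaw 87.9 rot [-3.1400e+00 -1.0000e-04  1.5338e+00] t 22.1 | spin 0.330  dx -216.8 dy -9.7 dz -0.1 q6end -0.15
```

View pics/w7.png

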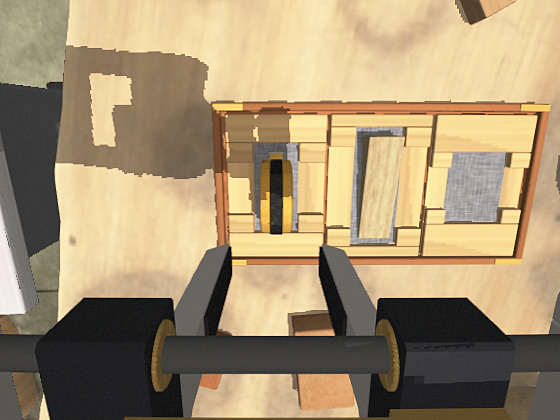

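The tape is seated and level at (277,195) px. Now the short block.

Emit:
apply_moves:
  plan: [0, 0, 0, 0.11, 0, 0, 0, 0.11, 0, 0, 0, 0.11, -36, -1.6, 0, 0, -36, -1.6, 0, 0, -36, -1.6, 0, 0, -36, -1.6, 0, 0, -36, -1.6, 0, 0, -36, -1.6, 0, 0, 0, 0, 0, 0, 0, 0, 0, 0, 0, 0, 0, 0]
  hand: 0.5

```text
time_s: 23.3
ee_pos: [0.374, -0.2115, 0.2003]
eef_rot: [-3.14, -0.0, 1.204]
force: [-0.2, -0.9, 0.3]
grip_width: 0.0705
grip_force: 0.0
```

Run:
```python
from h import *
c=snap('wrist','w8.png');W=cloud(c);Z=W[...,2]
near=(np.hypot(W[...,0]-.373,W[...,1]+.213)<.06)
for lo in(.005,.02,.026):
    m=near&(Z>lo)&(Z<.045);n,l,s,cc=cv2.connectedComponentsWithStats(m.astype(np.uint8));i=1+np.argmax(s[1:,4])
    P=W[l==i];r=cv2.minAreaRect((P[:,:2]*1000).astype(np.float32));print(lo,cc[i].round(),s[i,4],np.round(r[0],1),np.round(r[1],1),round(r[2],1),np.median(P[:,2]))
    a=r[2] if r[1][0]>r[1][1] else r[2]+90
go(r[0][0]/1e3,r[0][1]/1e3,.008,a)
```

```text
0.005 [273. 195.] 2680 [ 370.1 -213. ] [59.8 45.1] 69.3 0.030493592527408218
0.02 [273. 196.] 2597 [ 370.1 -213. ] [59.7 45.1] 69.3 0.030518406575127558
0.026 [273. 196.] 2556 [ 370.1 -213. ] [59.7 45.1] 69.3 0.030531958465850564
pose [ 0.3741 -0.2114  0.2005] yaw 69.0 rot [-3.1407e+00 -3.0000e-04  1.2050e+00] t 23.4 | spin -0.005  dx -2.9 dy -3.2 dz 192.5 q6end -0.16
```

View pics/w8.png

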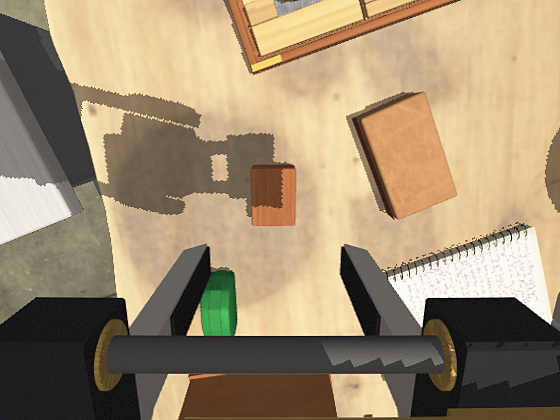

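The short block is centred at (0.3701,-0.2130), axis 69.3°, and clear of the green look-alike. I'll grasp it.

Emit:
apply_moves:
  plan: [-3, -3.2, 20, -0.005, 0, 0, 40, 0, 0, 0, 40, 0, 0, 0, 40, 0, 0, 0, 25, 0, 0, 0, 15, 0, 0, 0, 8, 0, 0, 0, 4, 0, 0, 0, 0, 0, 0, 0, 0, 0]

```text
time_s: 24.35
ee_pos: [0.3702, -0.2141, 0.0096]
eef_rot: [3.14, 0.0, 1.209]
force: [0.4, 0.2, 1.3]
grip_width: 0.0702
grip_force: 0.0
```

Emit:
apply_moves:
  plan: [0, 0, 0, 0, 0, 0, 0, 0, 0, 0, 0, 0, 0, 0, 0, 0, 0, 0, 0, 0, 0, 0, 0, 0, 0, 0, -10, 0, 0, 0, -20, 0, 0, 0, -30, 0, 0, 0, -40, 0, 0, 0, -30, 0, 0, 0, 0, 0]
  hand: -1
  squeeze: 20

```text
time_s: 25.55
ee_pos: [0.3711, -0.2149, 0.143]
eef_rot: [3.135, 0.002, 1.209]
force: [0.8, 0.7, -1.1]
grip_width: 0.0449
grip_force: 20.0
```

```bash
python3 -c "
from h import *
go(.6707,-.0183,.02,87.9)"
```

```text
pose [ 0.3711 -0.2149  0.143 ] yaw 69.3 rot [3.1352e+00 1.6000e-03 1.2088e+00] t 25.6 | spin -0.325  dx 207.4 dy 292.2 dz 123.0 q6end 0.01
```

Emit:
apply_moves:
  plan: [0, 0, 0, -0.108, 0, 0, 0, -0.108, 0, 0, 0, -0.109, 20.7, 29.2, 0, 0, 20.7, 29.2, 0, 0, 20.7, 29.2, 0, 0, 20.7, 29.2, 0, 0, 20.7, 29.2, 0, 0, 20.7, 29.2, 0, 0, 20.7, 29.2, 0, 0, 20.7, 29.2, 0, 0, 20.7, 29.2, 0, 0, 20.7, 29.2, 0, 0, 0, 0, 0, 0, 0, 0, 0, 0]

```text
time_s: 27.05
ee_pos: [0.6688, -0.0176, 0.1374]
eef_rot: [-3.139, 0.0, 1.535]
force: [-0.2, -0.0, 0.0]
grip_width: 0.0448
grip_force: 20.0
```

```bash
python3 -c "
from h import *
go(.6707,-.0180,.021,87.9)"
```

```text
pose [ 0.6688 -0.0176  0.1374] yaw 87.9 rot [-3.1393  0.      1.5347] t 27.1 | spin 0.000  dx -0.3 dy 1.9 dz 116.4 q6end 0.01
```

Emit:
apply_moves:
  plan: [-0.3, 1.9, 30, 0, 0, 0, 35, 0, 0, 0, 30, 0, 0, 0, 12, 0, 0, 0, 6, 0, 0, 0, 3, 0, 0, 0, 0, 0, 0, 0, 0, 0]

```text
time_s: 27.85
ee_pos: [0.6717, -0.0184, 0.0243]
eef_rot: [3.14, 0.0, 1.534]
force: [-0.8, 0.9, -1.0]
grip_width: 0.0449
grip_force: 20.0
```

Emit:
apply_moves:
  plan: [0, 0, 0, 0, 0, 0, 0, 0, 0, 0, 0, 0, 0, 0, 0, 0, 0, 0, -10, 0, 0, 0, -30, 0, 0, 0, -40, 0, 0, 0, -40, 0, 0, 0, -40, 0, 0, 0, -15, 0, 0, 0, 0, 0, 0, 0, 0, 0]
  hand: 0.25

```text
time_s: 29.05
ee_pos: [0.6707, -0.0183, 0.1965]
eef_rot: [-3.14, -0.0, 1.534]
force: [-0.2, -0.0, -1.1]
grip_width: 0.0589
grip_force: 0.0
```

Run:
```python
from h import *
c=snap('wrist','w9.png');W=cloud(c);Z=W[...,2];a=np.radians(87.9)
for n,(x,y),lo,hi in(('block',(.6707,-.0183),.03,.06),('wedge',(.5653,-.0148),.0225,.06),('tape',(.4607,-.0106),.03,.09)):
    d=W[...,:2]-[x,y];s=d@[np.cos(a),np.sin(a)]*1e3; t=d@[np.sin(a),-np.cos(a)]*1e3
    k=(Z>lo)&(Z<hi)&(abs(s)<60)&(abs(t)<32)
    if k.any(): print(n,cv2.minAreaRect(np.c_[s[k],t[k]].astype(np.float32)),np.percentile(Z[k],[5,50,95]))
c=snap('top','t2.png');W=cloud(c);Z=W[...,2]
m=(Z>.03)&(abs(W[...,0]-.514)<.06)&(abs(W[...,1]-.418)<.075);print('offcut',np.median(W[m],0))
m=(Z>.024)&(np.hypot(W[...,0]-.641,W[...,1]-.206)<.09);print('strip',cv2.minAreaRect((W[m][:,:2]*1e3).astype(np.float32)))
```

```text
block ((1.091897964477539, 0.39293670654296875), (45.141517639160156, 60.20293045043945), 89.91680145263672) [0.03996197 0.04148566 0.04269587]
wedge ((11.722484588623047, 1.3248157501220703), (34.90970993041992, 87.29016876220703), 89.50117492675781) [0.02344128 0.03145798 0.0388408 ]
tape ((0.009021759033203125, 1.0467300415039062), (76.92561340332031, 32.053619384765625), 0.5293828845024109) [0.03411043 0.06405146 0.07398163]
offcut [0.51535439 0.4160889  0.04822802]
strip ((641.8723754882812, 206.35385131835938), (35.72259521484375, 129.61488342285156), 27.0605411529541)
```

View pics/w9.png

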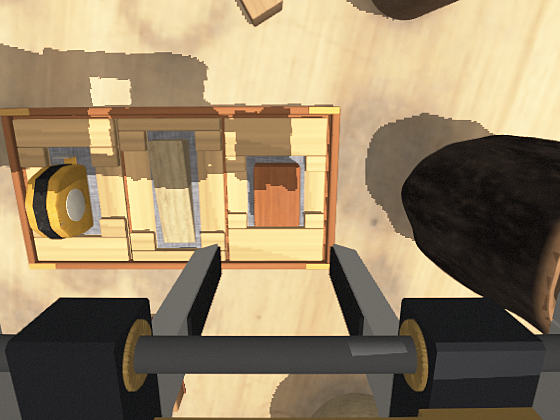

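Block (275,195) px, wedge (175,190) and tape (60,200) all sit in their pockets at the right heights. The offcut is in its tray and the strip hasn't moved. Handing in.

```bash
python3 -c "
from h import *
print(ctrl.hand_in())"
```

```text
the job is handed in; nothing more can be done
None
```

I handed the job in at about 29 s: by the last camera check, the wedge, tape measure and short block were seated in their own pockets, the offcut lay flat in its tray and the strip was where it started; the hand-in gave no verdict.

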